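# Hang the grooming tray in the rail's notch

## Robot

A 7-joint arm with a two-finger parallel gripper is mounted at the origin on the work surface. World frame = base frame: x ahead of the robot, y to its left, z up, the work surface at z = 0. Lengths are in m, angles in rad, forces in N, time in s.
With the tool pointing down it reaches from about 0.4 to 0.85 m from the base axis. Payload 10.4 kg.
Tool frame: the origin (TCP) lies on the centre line of the jaws, within the pads' length; the fingertips stand 11 mm ahead of it and the grasp point (between the pads) lies 8 mm behind it; z points along the fingers, y is the line along which they close (so a half turn about z gives the same grasp; the last joint's range is limited). The gripper opens to 87 mm and grips with 3 to 60 N. Pads are 19 mm wide; open, the fingers measure 117 mm over their backs; the gripper's body (75 mm by 190 mm) begins 51 mm behind the grasp point.
Start: joints at [-1.359, 0.332, -0.065, 1.46, 0.022, 1.35, -0.088], TCP at [0.145, 0.608, 0.234] pointing down, gripper open.
Joint ranges: [-2.6, 2.6], [-0.5, 2.12], [-1.47, 1.34], [0.16, 2.42], [-1.27, 4.41], [0.06, 2.06], [-2.6, 2.6]. Speed limits (rad/s): [2.22, 2.22, 2.79, 2.79, 3.14, 3.14, 3.14].

## Interface

Orientations are given as a unit quaternion [x, y, z, w].
In Python, from bench import r gives the robot as it stands.
- The arm moves only by the shell command python3 -m pendant 'ROWS' [OPENING] [FORCE]. ROWS is JSON, a list of rows, each a list of 4 numbers: the shift along the tool's x, y, z in m, then the turn about the tool's z in rad. A call has 1 to 8 rows; each row shifts and turns the commanded pose from where the row before left it, along the tool's axes as they then stand; what a row does not reach is not made up. A row lasts 1/12 s, in which the tool goes at most 41.7 mm and 7.16 degrees, less where a joint would pass 70% of its speed; a pose out of reach is approached as far as the arm can. A call with a gripper value outside its range is refused whole. OPENING is the opening, from 0 (shut) to 1 (fully open), set as the call begins (- or left out, the last holds). The fingers move at their own pace and stop on an object; FORCE is the grip in N (left out, the last holds). Time passes only in rows, so rows that do not move let the fingers close. It gives the time, the measured TCP pose, the force, the opening and the grip force at its end, in the units of the state.
- r.read_state(): the state, without advancing time (a new reading comes with each control period).
- r.camera(name): name is "side" or "top" or "wrist"; returns a dict with "img" (400x640x3 uint8, red, green, blue), "camera_matrix" (3x3 intrinsics, pixels), "xyz" and "attitude" of the camera in the world. Camera axes: x right, y down, z forward; pixel columns grow to the right and rows downward; lengths in m; the calibration is good to about 2 mm. A picture is of the moment at which its call begins. There is no depth.
- r.close_job(): hands the job in; it is judged then, once.
Trained networks look in the newest picture that a camera, given by its name, has taken for a name from the list of things; names that differ only in an ending like _2 or _b are one class to them, and where a whole thing is asked for, a point or a joint stands for the part that bears it (a point fixed in the world has none). Each returns a list of dicts, best first, with "score" (0 to 1); they miss things now and then, are a little off and sometimes report something else, mostly with a low value. They report only what shows in the picture. A call takes as long as a camera call. They do not tell look-alikes from the thing itself.
- r.outline_of(thing, camera): "mask" (400x640 bool, what is visible of it) and "bbox" ([centre column, centre row, width, height] in pixels, round what is visible of it).
The state is a dict: "time": time; "joint_positions": joint angles; "joint_vel": joint speeds; "joint_torque": joint torques, N m; "ee_pos": TCP position; "eef_rot": TCP orientation; "ft_force": force on the tool from outside, world axes, zero at the start; "torque": the same for the moment, N m; "width": finger opening in m; "grip_force": force on a finger pad.
Only numpy, scipy, OpenCV 4.12 (cv2) and the standard library are available. Lean on these libraries where they do the work, as an engineer would, in place of code of your own. Each camera call takes 0.05 s, during which the arm holds its last target. There are 200 camera calls.

## Task

Hook the grooming tray over the wooden tack rail close beside the post that has the round knob on top, then slide it along the rail, without lifting it off or ramming it, until its hook drops fully into the notch in the rail's top edge. Leave it hanging there, level and still, and leave the other things on the bench as they are.

Things in the scene. Friction and masses are not known exactly. Their poses are not given: they have to be found in the camera images.
- caddy_grip (a point): Centre of the black grip (upright block 30 x 30 mm, 50 mm tall; this point 25 mm below its top) on a loose steel hook-over tray of 0.3 to 0.55 kg, 200 mm tall in all. Axes are the tray's: z up, x towards the open side of its hook. The tray starts standing upright on the bench on the robot's side of the rail, x facing roughly away from the robot.
- caddy_hook (a point): Middle of the underside of the hook's flat top, the face that rests on the rail: 33 mm straight below caddy_grip, 142 mm above the tray's underside; axes as caddy_grip. The hook is steel strap 40 mm wide (along y); its top is 8 mm thick and 42 mm long along x. The mouth below is 30 mm wide, from the stem (x = -15 mm; it runs down to the tray) to the tip (x = +15 mm).
- caddy_tip (a point): Lower end of the hook's downturned tip (6 mm thick): 18 mm along x from caddy_hook and 30 mm below it; axes as caddy_grip. The tray's rim is 67 mm lower still; through this open height on the +x side the rail must enter, sideways, before the hook is let down on it.
- caddy_tray (a point): Centre of the underside of the open steel tray, 100 x 100 mm and 45 mm high, 175 mm below caddy_grip (within 3 mm of straight below); axes as caddy_grip.
- stand: Two fixed dark wooden posts (36 x 36 mm, 180 mm tall, on feet 110 x 50 x 20 mm) that carry the rail. Origin on the bench midway between them; y along the rail, the posts' axes at y = +270 and -270 mm; z up; x level across the rail, away from the robot.
- rail_mid (a point): Middle between the posts of the rail's top edge, 182 mm above the bench; axes as stand. The rail is a fixed level wooden bar, 18 mm thick (x), 36 mm tall. Its top has one square notch 56 mm long, 12 mm deep; its middle lies anywhere from y = -70 to +70 mm, not reported: look for it, or feel the freely hanging hook drop 12 mm and then stop at the notch's end.
- finial: Round turned wooden knob 48 mm wide and tall on top of one of the posts; which one differs each time (the other has a flat square cap). Origin at the centre of its underside on the post's axis, 180 mm above the bench. First hang the tray with the middle of its hook within 140 mm of this axis (and over 80 mm, or the tray meets the post).
- mug: White ceramic mug, 84 mm wide, 95 mm high, standing to one side; origin at the centre of its underside. Leave alone.
- hoofpick: Blue plastic hoof pick lying on the bench beyond the rail, about 140 mm long; origin on its underside near the middle. Leave alone.
- paillid: Round stainless steel milk pail lid, 184 mm wide, 48 mm high with its knob, lying to one side; origin at the centre of its underside. Leave alone.
Mind the look-alikes: they are no part of the job. Leave any blue look-alike of the part that bears caddy_grip alone.

How it is judged:
On the way, in this order (a step that is already met when the one before it is completed fails the run):
1. the tray hangs from the top edge of the rail, its hook within 140 mm of the axis of the post with the round knob (horizontal distance between caddy_hook and finial below 0.14 m and x of caddy_hook in the frame of stand between -0.016 and 0.016 m and angle between caddy_hook's own z axis and vertical below 0.2 rad and z of caddy_hook in the frame of stand between 0.178 and 0.187 m), for 0.2 s.
2. the tray is slid along on the rail's top edge (hook 145 to 190 mm from that post's axis, not more than 5 mm off the edge) (horizontal distance between caddy_hook and finial between 0.145 and 0.19 m and x of caddy_hook in the frame of stand between -0.016 and 0.016 m and angle between caddy_hook's own z axis and vertical below 0.2 rad and z of caddy_hook in the frame of stand between 0.178 and 0.187 m), for 0.1 s.
At the end, for the whole second after the job is handed in: The tray hangs by its hook, down in the notch (hook's top 8 to 16 mm below the rail's top edge), over the rail within 16 mm, tilted less than 0.12 rad and still (slower than 0.06 m/s and 0.6 rad/s) (x of caddy_hook in the frame of stand between -0.016 and 0.016 m and angle between caddy_hook's own z axis and vertical below 0.12 rad and z of caddy_hook in the frame of stand between 0.166 and 0.174 m and linear speed of caddy below 0.06 m/s and angular speed of caddy below 0.6 rad/s); the robot touches nothing.
It fails at once if the mug, hoof pick or pail lid is moved more than 20 mm (distance of any of mug, hoofpick, paillid from where it was at the start of the episode above 0.02 m).
It fails at once if the tray is tipped by more than 0.6 rad (angle between caddy_hook's own z axis and vertical above 0.6 rad).
It fails at once if the tray is rammed against the rail with more than 100 N (contact force between caddy and bar above 100 N).
It also fails if it takes over 50 s, if anything falls off the work surface, if the arm or the gripper's body presses on something with over 40 N, if the wrist force passes 120 N, or if a joint passes its speed limit or range.

## Working session

There is one attempt and no reset: what is moved stays moved. The work goes in short steps, Python scripts to look and compute and a shell command to move; the robot and the scene stay as the last step left them, time stands still between calls to the robot, and variables do not carry over. Pictures are saved under pics/ and viewed, at most 10 in all, crops included, and the job is handed in when it is done.

```bash
mkdir -p pics; ls; python3 - <<'E'
from bench import r
import cv2,numpy as np
s=r.read_state();print(s)
ims=[]
for c in ("side","top","wrist"):
    d=r.camera(c);print(c,d["camera_matrix"],d["xyz"],d["attitude"])
    cv2.imwrite(f"pics/{c}0.png",d["img"][:,:,::-1]); 
    for t in ("caddy_grip","stand","finial","mug","paillid","hoofpick"):
        print(t,[(round(o["score"],2),np.round(o["bbox"])) for o in r.outline_of(t,c)])
E
```

```text
pics
{'time': 0.0, 'joint_positions': array([-1.35858518,  0.33284728, -0.06473123,  1.46097005,  0.02161852,
        1.34992473, -0.08850276]), 'joint_vel': array([-0.00129021, -0.00023437,  0.00027075,  0.00012006, -0.00120576,
       -0.00014451, -0.00081355]), 'joint_torque': array([-2.01677867e-04, -6.23255610e+01,  2.45528296e-02, -3.89894271e+01,
       -6.13609655e-02,  3.96267185e-02,  1.36957065e-04]), 'ee_pos': array([0.14531498, 0.60746751, 0.23275567]), 'eef_rot': array([ 1.17109975e-01,  9.93118687e-01, -7.24975152e-04, -4.61674993e-05]), 'ft_force': array([-0.44710166,  0.30780577, -0.08746977]), 'torque': array([0.01405131, 0.05910147, 0.01176282]), 'grip_force': 0.0, 'width': 0.08704443211034749}
side [[377.04978528   0.         319.40495486]
 [  0.         377.04978528 201.72754753]
 [  0.           0.           1.        ]] [0.46513486 0.82043887 0.57537225] [ 0.01539464  0.85516284 -0.51812515  0.00241766]
caddy_grip [(0.96, array([358., 194.,  45.,  78.])), (0.92, array([389., 164.,  38.,  62.])), (0.7, array([324., 227.,  50.,  92.]))]
stand [(0.86, array([244.,
[... 595 characters left out ...]
.,  48.,  47.])), (0.71, array([314., 214.,  43.,  43.]))]
stand [(0.86, array([316., 149., 204.,  56.])), (0.52, array([414., 122.,  15.,  16.]))]
finial [(0.83, array([415., 122.,  12.,  21.]))]
mug [(0.91, array([434., 248.,  36.,  34.])), (0.32, array([414., 123.,  12.,  16.]))]
paillid [(0.84, array([208., 238.,  63.,  60.]))]
hoofpick [(0.69, array([307., 110.,   9.,  37.]))]
wrist [[341.20702104   0.         319.51180031]
 [  0.         341.20702104 199.80898869]
 [  0.           0.           1.        ]] [0.06222771 0.62827533 0.38644508] [0.77574721 0.61172505 0.09671673 0.1210562 ]
caddy_grip []
stand []
finial []
mug []
paillid [(0.74, array([207., 352.,  46.,  40.]))]
hoofpick []
```

View pics/top0.png

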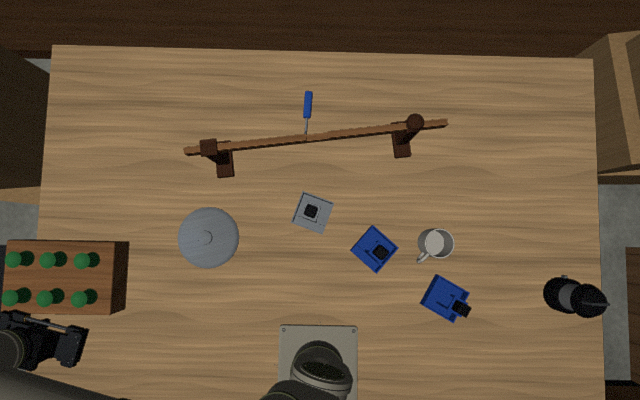

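View pics/side0.png

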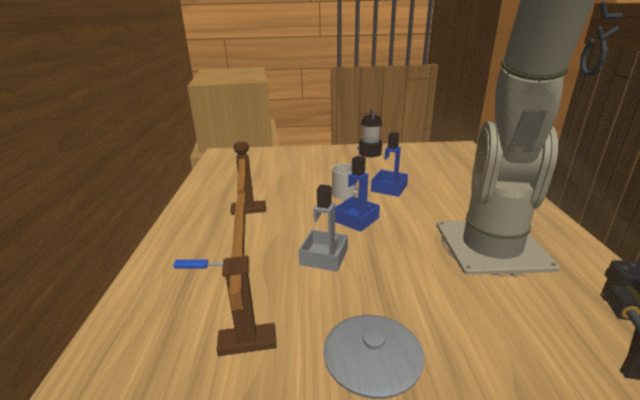

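Top view: steel tray at (312,213), rail from (185,150) to (447,123), knob post at (414,122), flat cap at (208,146). Candidates for the tray are the steel one (312,213) and two blue look-alikes at (376,250) and (445,298); I choose the steel one. Next, close crops.

```bash
cat > h.py <<'E'
from bench import r
import cv2,numpy as np
from scipy.spatial.transform import Rotation as R
def world(d,uv,z):
    K=d["camera_matrix"];Rm=R.from_quat(d["attitude"]).as_matrix()
    uv=np.atleast_2d(uv).astype(float)
    v=(Rm@np.linalg.inv(K)@np.c_[uv,np.ones(len(uv))].T).T
    return d["xyz"]+v*((z-d["xyz"][2])/v[:,2])[:,None]
def pix(d,p):
    K=d["camera_matrix"];Rm=R.from_quat(d["attitude"]).as_matrix()
    q=(np.atleast_2d(p)-d["xyz"])@Rm@K.T
    return q[:,:2]/q[:,2:]
E
python3 - <<'E'
from h import *
d=r.camera("top");im=d["img"][:,:,::-1]
a=cv2.resize(im[100:170,170:460],None,fx=2.75,fy=2.75,interpolation=2)
b=cv2.resize(im[185:240,285:340],None,fx=7,fy=7,interpolation=2)
o=np.zeros((a.shape[0]+b.shape[0],800,3),np.uint8);o[:a.shape[0],:a.shape[1]]=a[:,:800];o[a.shape[0]:,:b.shape[1]]=b
cv2.imwrite("pics/crop1.png",o)
k=world(d,(415,122),.208)[0];c=world(d,(208.5,146),.186)[0]
print(k,c,np.linalg.norm(k[:2]-c[:2]))
g=im[200:225,300:325].max(2)<40
ys,xs=np.nonzero(g);print(len(xs),cv2.minAreaRect(np.c_[xs+300,ys+200].astype(np.float32)))
print(world(d,(xs.mean()+300,ys.mean()+200),.2))
E
```

```text
[ 0.67581416 -0.23867567  0.208     ] [0.60479538 0.29558746 0.186     ] 0.5389626753204703
121 ((310.3000183105469, 210.6000213623047), (11.067971229553223, 11.067971229553223), 18.434947967529297)
[[0.4412461  0.02608625 0.2       ]]
```

View pics/crop1.png

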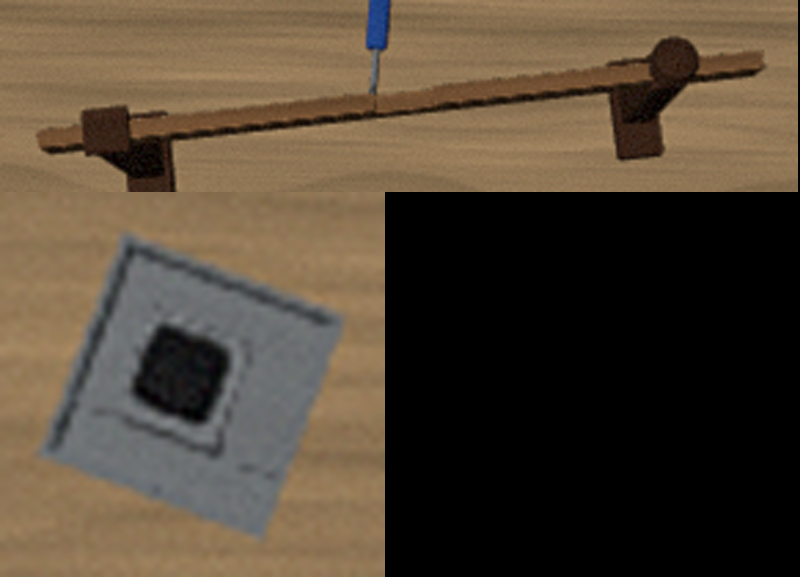

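The crop confirms the steel tray: tray corners in top-image pixels (303,191), (334,203), (322,234), (291,223). There's a faint mark on the rail near (306,137), perhaps one end of the notch. Baseline between the posts comes out at 539 mm, as expected.

```bash
cat >> h.py <<'E'
def rel(p,q=None):
    "tool-frame shift from commanded/measured pose to TCP target p"
    s=r.read_state();T=R.from_quat(s["eef_rot"]).as_matrix()
    return np.round(T.T@(np.array(p)-s["ee_pos"]),4)
def yaw_y():
    y=R.from_quat(r.read_state()["eef_rot"]).as_matrix()[:,1];return np.degrees(np.arctan2(y[1],y[0]))
E
python3 - <<'E'
from h import *
d=r.camera("top")
c=world(d,[(303.3,191.1),(333.9,203),(322.4,234.4),(291,222.6)],.045)
e=(c[0]+c[1]-c[2]-c[3])/2;f=(c[0]+c[3]-c[1]-c[2])/2
print(c.mean(0),np.linalg.norm(e),np.linalg.norm(f),np.degrees(np.arctan2(e[1],e[0])),np.degrees(np.arctan2(f[1],f[0])))
print(yaw_y(),rel((.42,.3,.29)),rel((.441,.026,.29)))
E
```

```text
[0.44337311 0.02347254 0.045     ] 0.09806336726823928 0.09688285148126867 -19.3521489118283 70.32145078545797
76.54749749993117 [-0.3387 -0.2355 -0.0565] [-0.4229 -0.4971 -0.0565]
```

```bash
python3 -m pendant '[[-0.03,-0.021,-0.006,0],[-0.03,-0.021,-0.006,0],[-0.03,-0.021,-0.006,0],[-0.03,-0.021,-0.006,0],[-0.03,-0.021,-0.006,0],[-0.03,-0.021,-0.006,0],[-0.03,-0.021,-0.006,0],[-0.03,-0.021,-0.006,0]]' 1
python3 -m pendant '[[-0.033,-0.022,-0.003,0],[-0.033,-0.022,-0.003,0],[-0.033,-0.022,-0.003,0],[-0.012,-0.037,0,0],[-0.012,-0.037,0,0],[-0.012,-0.037,0,0],[-0.012,-0.037,0,0],[-0.012,-0.037,0,0]]'
python3 -m pendant '[[-0.012,-0.037,0,0],[-0.012,-0.037,0,0],[0,0,0,0.105],[0,0,0,0],[0,0,0,0],[0,0,0,0]]'
python3 - <<'E'
from h import *
d=r.camera("wrist");im=d["img"];cv2.imwrite("pics/w1.png",im[:,:,::-1])
print(yaw_y(),rel((.441,.026,.29)))
for o in r.outline_of("caddy_grip","wrist"):print(o["score"],o["bbox"])
print(pix(d,[(.441,.026,.2)]))
E
```

```text
time: 1.82
ee_pos: [0.3406, 0.3871, 0.2821]
eef_rot: [0.117, 0.993, 0.0, 0.0]
ft_force: [0.4, 0.0, 0.2]
width: 0.0867
grip_force: 0.0
time: 2.48
ee_pos: [0.4358, 0.1056, 0.2907]
eef_rot: [0.117, 0.993, 0.0, 0.0]
ft_force: [0.6, -0.6, 0.7]
width: 0.0874
grip_force: 0.0
time: 2.98
ee_pos: [0.442, 0.0311, 0.2905]
eef_rot: [0.167, 0.986, 0.0, -0.0]
ft_force: [-0.3, 0.4, -0.3]
width: 0.0868
grip_force: 0.0
70.77554540396446 [-0.0008 -0.0052  0.0004]
0.63 [105.5, 135.4, 196.9, 118.9]
0.57 [317.5, 176.2, 85.3, 105.8]
[[311.57106326 210.15004459]]
```

View pics/w1.png

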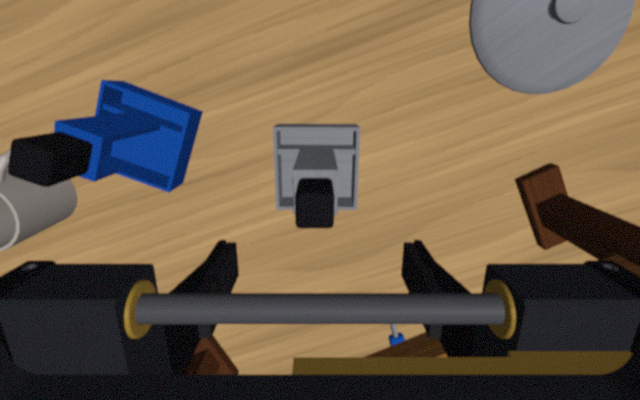

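The wrist picture shows the steel tray's grip at about (315,212), square to the jaws and 2 mm from prediction; the blue one is at (50,155). Descend and grip.

```bash
python3 -m pendant '[[-0.001,-0.003,0.028,0],[0,0,0.03,0],[0,0,0.03,0],[0,0,0.02,0],[0,0,0.011,0],[0,0,0,0],[0,0,0,0]]'
python3 -m pendant '[[0,0,0,0],[0,0,0,0],[0,0,0,0],[0,0,0,0],[0,0,0,0],[0,0,0,0],[0,0,0,0],[0,0,0,0]]' 0 40
python3 -m pendant '[[0,0,-0.02,0],[0,0,-0.025,0],[0,0,-0.025,0],[0,0,-0.016,0],[0,0,0,0],[0,0,0,0],[0,0,0,0]]'
python3 - <<'E'
from h import *
d=r.camera("wrist");im=d["img"];cv2.imwrite("pics/w2.png",im[:,:,::-1])
s=r.read_state();print(yaw_y(),s["grip_force"],s["width"],s["ft_force"],s["torque"],s["ee_pos"])
E
```

```text
time: 3.67
ee_pos: [0.4419, 0.0273, 0.1715]
eef_rot: [0.168, 0.986, -0.0, -0.0]
ft_force: [0.8, -0.1, 0.8]
width: 0.087
grip_force: 0.0
time: 4.33
ee_pos: [0.4421, 0.0268, 0.1716]
eef_rot: [0.169, 0.986, 0.0, 0.0]
ft_force: [0.5, -0.2, 0.1]
width: 0.0415
grip_force: 0.0
time: 4.92
ee_pos: [0.4417, 0.0268, 0.2567]
eef_rot: [0.169, 0.986, -0.0, -0.0]
ft_force: [-0.9, 0.2, -0.0]
width: 0.0015
grip_force: 0.0
70.53160495254967 0.0 0.0008916754892697881 [-0.03856736 -0.64503374 -0.57992357] [-0.00214808  0.01443828  0.00428625] [0.44152488 0.02675506 0.25647952]
```

View pics/w2.png

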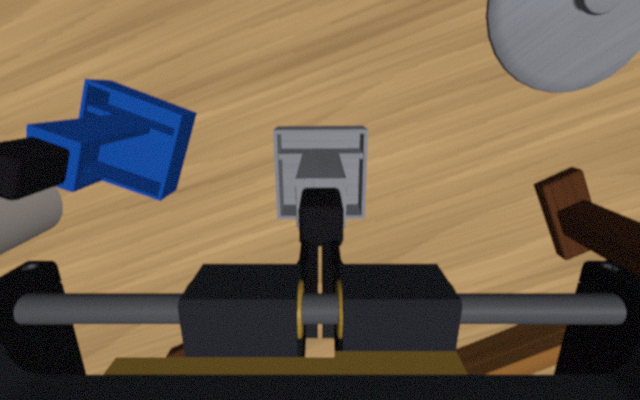

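The fingers were still closing when I lifted; the tray is unmoved, its grip at (321,215). Reopen, wait, descend and check closure.

```bash
python3 -m pendant '[[0,0,0,0],[0,0,0,0],[0,0,0,0],[0,0,0,0],[0,0,0,0],[0,0,0,0],[0,0,0,0],[0,0,0,0]]' 1 40 | tail -2
python3 -m pendant '[[0,0,0,0],[0,0,0,0],[0,0,0,0],[0,0,0,0],[0,0,0,0],[0,0,0,0]]' | tail -2
python3 -m pendant '[[0,0,0.02,0],[0,0,0.025,0],[0,0,0.025,0],[0,0,0.015,0],[0,0,0,0],[0,0,0,0]]'
python3 -m pendant '[[0,0,0,0],[0,0,0,0],[0,0,0,0],[0,0,0,0],[0,0,0,0],[0,0,0,0],[0,0,0,0],[0,0,0,0]]' 0 40 | tail -2
python3 -m pendant '[[0,0,0,0],[0,0,0,0],[0,0,0,0],[0,0,0,0],[0,0,0,0]]'
```

```text
width: 0.0465
grip_force: 0.0
width: 0.0837
grip_force: 0.0
time: 6.63
ee_pos: [0.4418, 0.0267, 0.1725]
eef_rot: [0.169, 0.986, -0.0, -0.0]
ft_force: [0.4, 1.0, 0.4]
width: 0.0866
grip_force: 0.0
width: 0.0418
grip_force: 0.0
time: 7.72
ee_pos: [0.442, 0.0269, 0.1725]
eef_rot: [0.169, 0.986, 0.0, -0.0]
ft_force: [0.4, 1.0, -0.8]
width: 0.0299
grip_force: 40.0
```

```bash
python3 -m pendant '[[0,0,-0.015,0],[0,0,-0.024,0],[0,0,-0.024,0],[0,0,-0.023,0],[0,0,0,-0.119],[0,0,0,-0.118],[0,0,0,-0.118],[0,0,0,-0.118]]'
python3 -m pendant '[[-0.015,-0.024,0,0],[-0.018,-0.029,0,0],[-0.018,-0.029,0,0],[-0.018,-0.029,0,0],[-0.018,-0.029,0,0],[-0.018,-0.029,0,0],[0,0,0,0],[0,0,0,0]]'
python3 - <<'E'
from h import *
print(yaw_y(),rel((.571,-.132,.2585)))
for c in ("top","side"):
    d=r.camera(c);cv2.imwrite(f"pics/{c}3.png",d["img"][:,:,::-1])
    for t in ("caddy_grip","finial"):print(c,t,[(round(o["score"],2),np.round(o["bbox"],1)) for o in r.outline_of(t,c)])
d=r.camera("wrist");cv2.imwrite("pics/w3.png",d["img"][:,:,::-1])
E
```

```text
time: 8.38
ee_pos: [0.4416, 0.0267, 0.258]
eef_rot: [-0.069, 0.998, -0.0, -0.001]
ft_force: [-0.3, 0.6, -4.1]
width: 0.0299
grip_force: 40.0
time: 9.05
ee_pos: [0.5683, -0.1286, 0.257]
eef_rot: [-0.065, 0.998, -0.001, -0.002]
ft_force: [-0.8, 0.5, -4.9]
width: 0.0295
grip_force: 39.9
97.44952188980018 [-0.0022 -0.0037 -0.0015]
top caddy_grip [(0.78, array([448.6, 298.9,  49.7,  47.5])), (0.58, array([355.7, 162.6,   9. ,  34.6]))]
top finial []
side caddy_grip [(0.96, array([387.9, 165.7,  35.9,  64.7])), (0.68, array([278.1, 178.1,  39.3,  61.6])), (0.56, array([356.4, 194.4,  45.6,  75.1]))]
side finial [(0.53, array([240.4, 148.8,  14.6,  17.7]))]
```

View pics/side3.png

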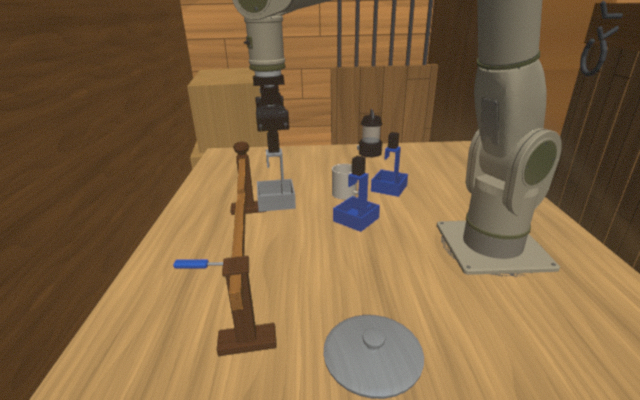

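View pics/w3.png

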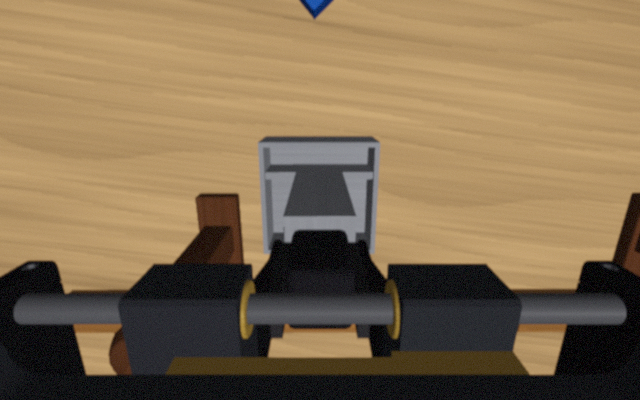

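Side view: tray hangs level in the jaws at (277,180), hook tip towards the rail; wrist view shows it square to the rail with the knob post to the left. I'll check the rail model and look for the notch.

```bash
cat >> h.py <<'E'
C=np.array([.6403,.0285]);U=np.array([-.1317,.9913]);X=np.array([.9913,.1317])
def st(x,y,z): return np.r_[C+x*X+y*U,z]
E
python3 - <<'E'
from h import *
d=r.camera("side");im=d["img"][:,:,::-1].copy()
t=r.camera("top");ti=t["img"][:,:,::-1].copy()
# straightened, metric views of rail top plane (z=.182): 3px per mm? use 1.25 px/mm along y -> 700 wide
def rect(d,im,z,x0,x1,y0,y1,sx,sy):
    W=int((y1-y0)*sy);H=int((x1-x0)*sx)
    uu,vv=np.meshgrid(np.arange(W),np.arange(H))
    P=np.array([st(x1-v/sx,y1-u/sy,z) for v,u in zip(vv.ravel(),uu.ravel())])
    m=pix(d,P).reshape(H,W,2).astype(np.float32)
    return cv2.remap(im,m,None,cv2.INTER_CUBIC)
A=rect(t,cv2.imread("pics/top0.png"),.182,-.05,.05,-.3,.3,1300,1300)
B=rect(d,cv2.imread("pics/side0.png"),.182,-.05,.05,-.3,.3,1300,1300)
c=cv2.resize(cv2.imread("pics/side0.png")[140:310,205:275],None,fx=3.2,fy=3.2,interpolation=2)[:540]
for a in (A,B):
    cv2.line(a,(0,65),(12,65),(0,255,0),1)
    for y in range(-300,301,50): cv2.line(a,(int((.3-y/1e3)*1300),0),(int((.3-y/1e3)*1300),6),(0,255,255),1)
o=np.zeros((560,800,3),np.uint8);o[:130,:780]=A;o[140:270,:780]=B
s=cv2.resize(cv2.imread("pics/side0.png")[160:265,215:265],None,fx=2.7,fy=2.7,interpolation=2)
o[275:275+s.shape[0],:s.shape[1]]=s
cv2.imwrite("pics/rail.png",o)
E
```

```text
(no output)
```

View pics/rail.png

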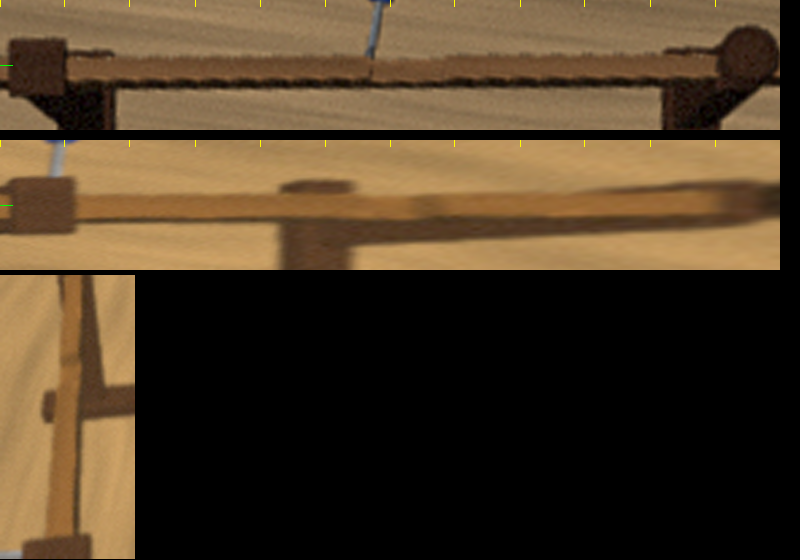

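The top strip shows a step at column 371 (y ≈ +15 mm) and a faint one at about 444. The side strip shows a dark far wall at columns 415–440 (y ≈ -20 to -40 mm). The notch is therefore about -41 to +15 mm, centre near y = -13 mm. I'll refine that with profiles.

```bash
python3 - <<'E'
from h import *
from h import world
o=cv2.imread("pics/rail.png").astype(float).mean(2)
f=lambda a:np.round(a).astype(int)
print("top",list(zip(range(355,460,3),f(o[62:74].mean(0)[355:460:3]))))
print("side",list(zip(range(395,460,3),f(o[200:212].mean(0)[395:460:3]))))
# rail edges across
for c in (200,300,480,560):print(c,f(o[50:86,c-15:c+15].mean(1)))
s=r.read_state();p=s["ee_pos"][:2]-C;print("TCP stand",p@X,p@U,s["ee_pos"][2],s["time"])
# grip in top/side images now (black)
E
```

```text
top [(355, np.int64(74)), (358, np.int64(74)), (361, np.int64(76)), (364, np.int64(76)), (367, np.int64(76)), (370, np.int64(65)), (373, np.int64(72)), (376, np.int64(80)), (379, np.int64(79)), (382, np.int64(77)), (385, np.int64(79)), (388, np.int64(80)), (391, np.int64(81)), (394, np.int64(80)), (397, np.int64(78)), (400, np.int64(77)), (403, np.int64(78)), (406, np.int64(80)), (409, np.int64(81)), (412, np.int64(81)), (415, np.int64(81)), (418, np.int64(81)), (421, np.int64(82)), (424, np.int64(82)), (427, np.int64(81)), (430, np.int64(81)), (433, np.int64(82)), (436, np.int64(82)), (439, np.int64(82)), (442, np.int64(78)), (445, np.int64(78)), (448, np.int64(81)), (451, np.int64(82)), (454, np.int64(80)), (457, np.int64(81))]
side [(395, np.int64(103)), (398, np.int64(102)), (401, np.int64(101)), (404, np.int64(101)), (407, np.int64(98)), (410, np.int64(95)), (413, np.int64(92)), (416, np.int64(90)), (419, np.int64(89)), (422, np.int64(88)), (425, np.int64(86)), (428, np.int64(86)), (431, np.int64(86)), (434, np.int64(87)), (437, np.int64(89)), (440, np.int64(91)), (443, np.int64(93)), (446, np.int64(96)), (449, np.int64(98)), (452, np.int64(101)), (455, np.int64(103)), (458, np.int64(104))]
200 [125 125 124 122 116 108  99  90  82  77  74  74  74  75  76  77  78  79
  80  81  82  83  83  84  86  88  88  83  73  60  46  34  26  20  18  19]
300 [114 115 114 112 107 100  92  84  78  74  71  70  70  72  73  75  76  77
  77  78  79  80  80  82  84  85  83  77  66  53  41  31  23  18  16  19]
480 [117 116 113 106  99  91  84  78  75  74  74  76  77  79  80  82  82  83
  82  81  80  79  80  82  84  83  77  67  54  41  31  24  20  18  19  26]
560 [124 121 115 107  99  91  84  79  76  75  76  77  79  80  81  82  83  83
  84  84  83  83  84  85  86  83  75  64  51  38  29  23  20  19  21  28]
TCP stand -0.09159924479471943 -0.14386872044690222 0.25880642532335174 9.5
```

```bash
python3 -m pendant '[[-0.008,-0.002,0,0],[-0.012,-0.002,0,0],[-0.014,-0.001,0,0],[-0.014,0,0,0],[-0.014,0,0,0],[-0.014,0,0,0],[-0.01,0,0,0],[-0.004,0,0,0]]'
python3 -m pendant '[[0,0,0,0],[0,0,0.005,0],[0,0,0.01,0],[0,0,0.01,0],[0,0,0.005,0],[0,0,0,0],[0,0,0,0]]'
python3 - <<'E'
from h import *
s=r.read_state();p=s["ee_pos"][:2]-C;print("TCP stand",p@X,p@U,s["ee_pos"][2],yaw_y(),s["ft_force"])
d=r.camera("side")
cv2.imwrite("pics/s4.png",cv2.resize(d["img"][110:230,190:310,::-1],None,fx=5,fy=5,interpolation=2))
E
```

```text
time: 10.17
ee_pos: [0.66, -0.1188, 0.2577]
eef_rot: [-0.067, 0.998, -0.0, -0.0]
ft_force: [-0.2, 0.8, -3.9]
width: 0.03
grip_force: 39.9
time: 10.75
ee_pos: [0.658, -0.1196, 0.2281]
eef_rot: [-0.067, 0.998, 0.0, -0.0]
ft_force: [2.0, -0.4, -3.3]
width: 0.03
grip_force: 39.9
TCP stand -0.0019076493431261984 -0.1491354087910496 0.22805965038248377 97.63358856901755 [ 2.0091608  -0.39027051 -3.26754189]
```

View pics/s4.png

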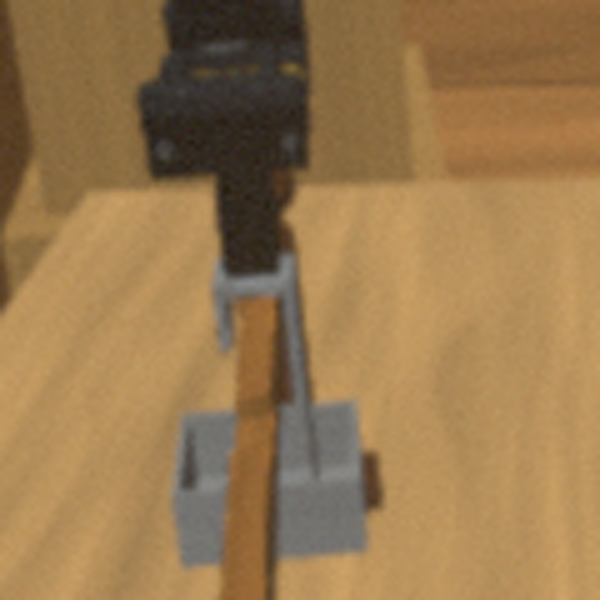

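The side crop shows the rail (columns 238–280) inside the hook mouth, between the tip at about 220 and the stem at about 290. Lower until it touches.

```bash
python3 -m pendant '[[0,0,0.005,0],[0,0,0.005,0],[0,0,0.003,0],[0,0,0,0],[0,0,0,0],[0,0,0,0]]'
python3 -m pendant '[[0,0,0.001,0],[0,0,0,0],[0,0,0,0]]'
python3 -m pendant '[[0,0,0.001,0],[0,0,0,0],[0,0,0,0]]'
```

```text
time: 11.3
ee_pos: [0.6585, -0.1198, 0.2156]
eef_rot: [-0.067, 0.998, 0.0, 0.0]
ft_force: [-0.0, 0.2, -3.9]
width: 0.0295
grip_force: 39.9
time: 11.55
ee_pos: [0.6584, -0.1197, 0.2146]
eef_rot: [-0.067, 0.998, 0.0, 0.0]
ft_force: [0.6, -1.0, -3.9]
width: 0.0299
grip_force: 39.9
time: 11.8
ee_pos: [0.6584, -0.1197, 0.2134]
eef_rot: [-0.067, 0.998, 0.0, -0.0]
ft_force: [-0.3, -0.1, -4.1]
width: 0.0297
grip_force: 39.9
```

```bash
python3 -m pendant '[[0,0,0.001,0],[0,0,0,0],[0,0,0,0]]' | sed -n '2p;4p'
python3 -m pendant '[[0,0,0.001,0],[0,0,0,0],[0,0,0,0]]'| sed -n '2p;4p'
```

```text
ee_pos: [0.6585, -0.1198, 0.2128]
ft_force: [-0.5, 0.7, -2.0]
ee_pos: [0.6586, -0.1198, 0.2127]
ft_force: [-2.4, 0.3, 5.7]
```

Contact at z = 0.2128. Back off 1 mm and slide along +y of the rail.

```bash
python3 -m pendant '[[0,0,-0.001,0],[0,0,0,0],[0,0,0,0],[0,0,0,0],[0,0,0,0]]'| sed -n '1,4p'
python3 -m pendant '[[0,0.003,0,0],[0,0.005,0,0],[0,0.005,0,0],[0,0.005,0,0],[0,0.005,0,0],[0,0.005,0,0],[0,0.005,0,0],[0,0.005,0,0]]'| sed -n '2p;4p'
python3 -m pendant '[[0,0.005,0,0],[0,0.005,0,0],[0,0.005,0,0],[0,0.005,0,0],[0,0.005,0,0],[0,0.005,0,0],[0,0.005,0,0],[0,0.003,0,0]]'| sed -n '2p;4p'
python3 -m pendant '[[0,0.005,0,0],[0,0.005,0,0],[0,0.005,0,0],[0,0.005,0,0],[0,0.005,0,0],[0,0,0,0],[0,0,0,0]]'| sed -n '2p;4p'
python3 - <<'E'
from h import *
s=r.read_state();p=s["ee_pos"][:2]-C;print("TCP stand",p@X,p@U,s["ee_pos"][2],yaw_y(),s["ft_force"])
E
```

```text
time: 12.72
ee_pos: [0.6585, -0.1198, 0.2127]
eef_rot: [-0.067, 0.998, 0.0, 0.0]
ft_force: [-1.0, -0.0, 2.5]
ee_pos: [0.6534, -0.0817, 0.2127]
ft_force: [0.6, -4.8, 3.4]
ee_pos: [0.6484, -0.0438, 0.2127]
ft_force: [0.2, -4.9, 4.2]
ee_pos: [0.6449, -0.0182, 0.2126]
ft_force: [-0.2, -1.0, 5.7]
TCP stand -0.00159832303050018 -0.046900425386756636 0.2126099863288189 97.70478942118544 [-0.19914126 -1.04565176  5.70449255]
```

```bash
python3 -m pendant '[[0,0.005,0,0],[0,0.006,0,0],[0,0.006,0,0],[0,0.006,0,0],[0,0.006,0,0],[0,0.005,0,0],[0,0,0,0],[0,0,0,0]]'| sed -n '2p;4p'
python3 -m pendant '[[0,0,0.002,0],[0,0,0.001,0],[0,0,0,0],[0,0,0,0]]'| sed -n '1p;2p;4p'
python3 - <<'E'
from h import *
s=r.read_state();p=s["ee_pos"][:2]-C;print("TCP stand",p@X,p@U,s["ee_pos"][2],yaw_y(),s["ft_force"])
E
```

```text
ee_pos: [0.6398, 0.0156, 0.2115]
ft_force: [0.3, -1.1, -4.4]
time: 15.63
ee_pos: [0.6404, 0.0138, 0.2093]
ft_force: [0.2, 0.6, -4.2]
TCP stand -0.0018813947647959442 -0.014561377652659255 0.2092917629625152 97.6075051438826 [ 0.22969159  0.5544101  -4.16211648]
```

Weight is back on the gripper below edge level, so the hook is entering the notch. Lower it the rest of the way.

```bash
python3 -m pendant '[[0,0,0.002,0],[0,0,0.002,0],[0,0,0.002,0],[0,0,0.001,0],[0,0,0,0],[0,0,0,0]]'| sed -n '2p;4p'
python3 -m pendant '[[0,0,0.001,0],[0,0,0,0],[0,0,0,0]]'| sed -n '1p;2p;4p'
python3 -m pendant '[[0,0,0.001,0],[0,0,0,0],[0,0,0,0]]'| sed -n '1p;2p;4p'
```

```text
ee_pos: [0.6405, 0.0141, 0.2025]
ft_force: [-0.1, -0.0, -4.6]
time: 16.38
ee_pos: [0.6405, 0.0141, 0.2015]
ft_force: [0.4, 0.7, -4.1]
time: 16.63
ee_pos: [0.6406, 0.0141, 0.2008]
ft_force: [-0.3, 0.2, -2.4]
```

Seated 12 mm down. Release and retreat straight up.

```bash
python3 -m pendant '[[0,0,0,0],[0,0,0,0],[0,0,0,0],[0,0,0,0],[0,0,0,0],[0,0,0,0],[0,0,0,0],[0,0,0,0]]' 0.8| tail -3
python3 -m pendant '[[0,0,0,0],[0,0,0,0],[0,0,0,0],[0,0,0,0],[0,0,0,0],[0,0,0,0]]'| tail -3
python3 -m pendant '[[0,0,-0.01,0],[0,0,-0.02,0],[0,0,-0.03,0],[0,0,-0.03,0],[0,0,-0.03,0],[0,0,-0.03,0],[0,0,0,0],[0,0,0,0]]'
python3 - <<'E'
from h import *
d=r.camera("side")
cv2.imwrite("pics/s5.png",cv2.resize(d["img"][110:260,170:320,::-1],None,fx=4,fy=4,interpolation=2))
E
```

```text
ft_force: [0.5, 0.0, -0.5]
width: 0.0679
grip_force: 0.0
ft_force: [0.7, 1.3, 0.0]
width: 0.0699
grip_force: 0.0
time: 18.47
ee_pos: [0.6411, 0.0137, 0.353]
eef_rot: [-0.066, 0.998, 0.0, 0.002]
ft_force: [0.0, 0.6, -1.1]
width: 0.0697
grip_force: 0.0
```

View pics/s5.png

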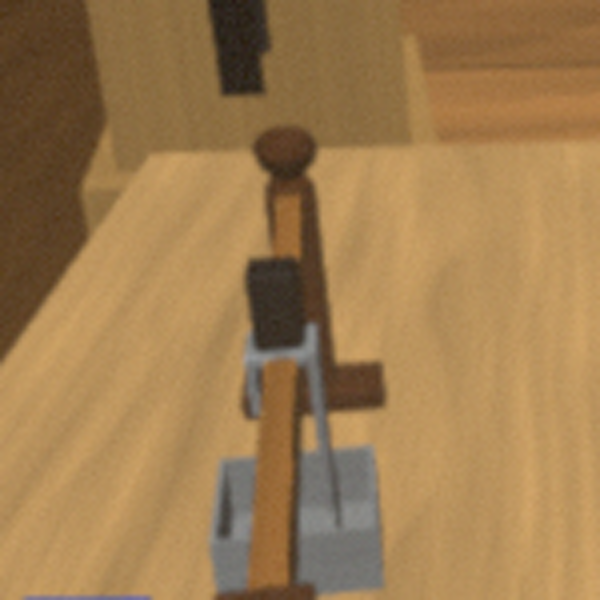

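The crop shows the tray hanging by its hook at (280,350), level, gripper clear above. Let it settle, then hand in.

```bash
python3 -m pendant '[[0,0,0,0],[0,0,0,0],[0,0,0,0],[0,0,0,0],[0,0,0,0],[0,0,0,0],[0,0,0,0],[0,0,0,0]]'|head -1
python3 - <<'E'
from h import *
a=r.camera("side")["img"].astype(int)
for _ in range(3):b=r.camera("side")["img"].astype(int)
print(np.abs(cv2.GaussianBlur((a-b).astype(np.float32),(5,5),0))[165:260,220:270].max())
print(r.close_job())
E
```

```text
time: 19.18
5.4414062
the job is handed in; nothing more can be done
None
```

The tray hangs in the rail's notch, looking level and still in the last side views, with the gripper clear above it; the job was handed in at about 19.4 s, and no verdict came back.

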